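# Turn the ring-bound reading guide to its line scale and lay the finished test on it

### The job

The test cassette lying right beside the timer is due to be read against the line scale on the back of the top leaf of the ring-bound reading guide. Take the marker off the guide and lay it down flat on the bench, then turn the top leaf over the rings by its orange tab until it lies flat on the left-hand pile with its scale upward, and lay that cassette face up inside the outline printed there, its sample well on the small circle. Leave the other cassette, which is still developing by the tube rack, the timer and the tube rack where they are.

Things in the scene. Friction and masses are not known exactly. Their poses are not given: they have to be found in the camera images.
- guide: Open ring binder lying flat on the bench, held fast; blue covers 182 mm along the spine x 240 mm over both halves, 3 mm thick. Origin on the bench under the middle of the spine; x along the spine, y to the left-hand half. On each half a fixed pile of leaves, its top 19 mm above the bench, 7 to 115 mm from the spine; other leaves' short tabs stick out 10 mm near the corners.
- ring_axis (a point): Middle of the axis of the two steel rings, 20 mm above the bench; axes as the guide's. The rings stand at x = -40 and +40 mm, 30 mm mean diameter, wire 3.6 mm: their tops are 37 mm above the bench.
- leaf_tab (a point): Grip point in the orange tab of the top leaf, 135 mm from the ring axis. The tab is 24 mm wide (along the leaf's x), 3 mm thick and stands 30 mm out from the leaf's outer edge; this point is 19 mm out from that edge. Flat, the tab hangs free 20 mm above the bench. Held across its 24 mm width it pivots between the fingers. Axes as leaf_center.
- leaf_center (a point): Middle of the top leaf: loose stiff white sheet, 170 mm (x, along the spine) x 110 x 2.4 mm, 45 g, threaded on both rings through 8 mm holes 15 mm from the ring axis; inner edge 6 mm, outer edge 116 mm from the axis. It swings over about the ring axis from the right-hand pile (y towards the rings, z up) to the left-hand pile (z down); let go halfway, it falls.
- marker_center (a point): Middle of the black marker pen, 12 mm wide x 137 mm long (along its y) x 12 mm high, 20 g, lying across the top leaf at the start (its middle about 27 mm above the bench then, 6 mm when it lies on the bench). The bench to the left of the guide (world x 0.35 to 0.6, y 0.29 to 0.4) is clear.
- outline_center (a point): Middle of the cassette outline (19 x 71 mm, its long sides along the leaf's y) printed on the back of the top leaf, hidden until the leaf is turned.
- outline_circle (a point): Small printed circle inside that outline, 17.5 mm from its middle, where the cassette's sample well belongs.
- cassette_center (a point): Middle of the white test cassette to be read, 13 mm wide (x) x 65 mm long (y) x 4 mm high (z, its face upward), 12 g, flat on the bench, next to the end of the square timer.
- cassette_well (a point): The sample well of that cassette, the small round hollow near one end, 17.5 mm from its middle along its length.
- timer_center (a point): Middle of the white timer with coloured buttons, 62 x 62 x 18 mm, loose: a bystander. (Another timer stands far off behind the centrifuge, at the right-hand edge of the bench.).
- tube_rack_center (a point): Middle of the white foam block with green-capped tubes, 60 x 48 x 34 mm and 75 mm high over the tubes (this point is 17 mm up), loose: a bystander.
- other_cassette_center (a point): Middle of another, alike cassette, lying by the tube rack: it stays.
There are look-alikes about, which are no part of the job. Of the things that look like the part that bears leaf_tab, the middle-sized one is meant.

How it is judged:
By the outcome, as a careful person would: the job done as asked, in the order asked, and still so for the second after the job is handed in, with the robot touching nothing.
It also fails if it takes over 70 s, if anything falls off the work surface, if the arm or the gripper's body presses on something with over 40 N, if the wrist force passes 120 N, or if a joint passes its speed limit or range.

### The arm

A 7-joint arm with a two-finger parallel gripper is mounted at the origin on the work surface; the furniture and walls round the work are solid. World frame = base frame: x ahead of the robot, y to its left, z up, the work surface at z = 0. Lengths are in m, angles in rad, forces in N, time in s.
With the tool pointing down it reaches from about 0.4 to 0.85 m from the base axis. Payload 4.5 kg.
Tool frame: the origin (TCP) lies at the very end of the fingers, on their centre line; the grasp point (between the pads) lies 19 mm behind it (r.grip_point_offset is the distance from the TCP to the grasp point, in m); z points along the fingers, y is the line along which they close (so a half turn about z gives the same grasp; the last joint's range is limited). The gripper opens to 88 mm and grips with 3 to 60 N. Pads are 18 mm wide; open, the fingers measure 123 mm over their backs; the gripper's body (75 mm by 187 mm) begins 45 mm behind the grasp point.
Start: joints at [-1.104, 0.689, -0.195, 1.565, 0.157, 0.902, -0.215], TCP at [0.262, 0.567, 0.239] pointing down, gripper open.
Joint ranges: [-3.01, 3.01], [-0.46, 2.08], [-1.47, 1.51], [0.13, 2.56], [-1, 4.14], [0.04, 2.09], [-2.66, 2.66]. Speed limits (rad/s): [2.57, 2.57, 3.14, 3.14, 3.14, 3.14, 3.14].

### API

Orientations are given as a unit quaternion [x, y, z, w].
In Python, from plant import r gives the robot as it stands.
- The arm moves only by the tool carry_out, never from a script. Its argument "rows" is a list of rows, each a list of 3 entries, a list of its own where there are three numbers: the shift along the tool's x, y, z in cm, then the turn, a rotation vector about the tool's x, y, z in degrees, then the closure, from 0 (fully open) to 1 (shut). A call has 1 to 12 rows; each row is the pose to reach, as a shift and turn from the pose commanded when the call began, along the tool's axes at that moment; what a row does not reach only later rows make up. A row lasts 1/10 s, in which the tool goes at most 50 mm and 8.59 degrees, less where a joint would pass 70% of its speed; a pose out of reach is approached as far as the arm can. A call with a gripper value outside its range is refused whole. The fingers move at their own pace and stop on an object; "newtons" is the grip in N (left out, the last holds). Time passes only in rows, so rows that repeat a pose let the fingers close. It gives the time, the measured TCP pose, the force, the opening and the grip force at its end, in the units of the state.
- r.get_state(): the state, without advancing time (a new reading comes with each control period).
- r.snapshot(name): name is "scene" or "top" or "wrist"; returns a dict with "image" (480x640x3 uint8, red, green, blue), "fx", "fy", "cx", "cy" (pixels), "pose" (4x4, takes a point from camera to world coordinates). Camera axes: x right, y up, looking along -z (the intrinsics and any distortion apply to the point x, -y, -z); pixel columns grow to the right and rows downward; lengths in m; the calibration is good to about 2 mm. A picture is of the moment at which its call begins. There is no depth.
- r.finish_job(): hands the job in; it is judged then, once.
The state is a dict: "clock": time; "q": joint angles; "qd": joint speeds; "joint_torque": joint torques, N m; "tool_pos": TCP position; "eef_rot": TCP orientation; "contact_force": force on the tool from outside, world axes, zero at the start; "moment": the same for the moment, N m; "opening": opening from 0.0 (shut) to 1.0 (fully open); "finger_force": force on a finger pad.
Only numpy, scipy, OpenCV 4.12 (cv2) and the standard library are available. Lean on these libraries where they do the work, as an engineer would, in place of code of your own. Each camera call takes 0.05 s, during which the arm holds its last target. There are 200 camera calls.

## Working session

There is one attempt and no reset: what is moved stays moved. The work goes in short steps, Python scripts to look and compute and a tool call to move; the robot and the scene stay as the last step left them, time stands still between calls to the robot, and variables do not carry over. Pictures are saved under pics/ and viewed, at most 10 in all, crops included, and the job is handed in when it is done.

Besides the shell and the picture viewer there is one more tool, called after ">>>" as name(argument=value, ...), one argument or row to a line, values as JSON. carry_out: Moves the arm, as the interface text tells. Its arguments: {"type":"object","properties":{"rows":{"type":"array"},"newtons":{"type":"number"}},"required":["rows"]}

```bash
mkdir -p pics
cat > h.py <<'E'
import numpy as np, cv2
from scipy.spatial.transform import Rotation as R
from plant import r
def snap(n,f):
    s=r.snapshot(n); cv2.imwrite('pics/'+f+'.png',s['image'][:,:,::-1]); np.savez('pics/'+f,**{k:np.array(v) for k,v in s.items()}); return s
def px2w(s,u,v,z):
    d=np.array([(u-s['cx'])/s['fx'],-(v-s['cy'])/s['fy'],-1.]); P=np.array(s['pose']); d=P[:3,:3]@d; o=P[:3,3]
    return o+d*(z-o[2])/d[2]
def w2px(s,p):
    P=np.array(s['pose']); c=P[:3,:3].T@(np.array(p)-P[:3,3]); return s['cx']+s['fx']*c[0]/-c[2], s['cy']+s['fy']*c[1]/c[2]
def rel(p):
    "shift in tool axes (cm) from present pose to TCP pos p"
    st=r.get_state(); return (R.from_quat(st['eef_rot']).inv().apply(np.array(p)-st['tool_pos'])*100).round(2)
E
python3 - <<'E'
from h import *
for n in ('scene','top'):
    s=snap(n,n+'0'); print(n,{k:np.round(s[k],3) for k in s if k!='image'})
print({k:np.round(v,3) for k,v in r.get_state().items()})
E
```

```text
scene {'fx': np.float64(497.893), 'fy': np.float64(497.893), 'cx': np.float64(317.541), 'cy': np.float64(239.739), 'pose': array([[ 0.892,  0.277, -0.357, -0.001],
       [-0.451,  0.571, -0.685, -0.882],
       [ 0.014,  0.772,  0.635,  0.788],
       [ 0.   ,  0.   ,  0.   ,  1.   ]])}
top {'fx': np.float64(434.87), 'fy': np.float64(434.87), 'cx': np.float64(326.653), 'cy': np.float64(242.176), 'pose': array([[ 0.006,  0.995, -0.1  ,  0.331],
       [-1.   ,  0.007,  0.013, -0.094],
       [ 0.014,  0.1  ,  0.995,  0.936],
       [ 0.   ,  0.   ,  0.   ,  1.   ]])}
{'clock': np.float64(0.1), 'q': array([-1.104,  0.69 , -0.195,  1.566,  0.157,  0.902, -0.215]), 'qd': array([ 0.   , -0.001, -0.001, -0.002,  0.   , -0.   , -0.   ]), 'joint_torque': array([-3.0000e-03, -5.2850e+01, -1.2710e+00, -1.5384e+01, -5.3000e-02,
        2.0000e-03,  0.0000e+00]), 'tool_pos': array([0.262, 0.567, 0.238]), 'eef_rot': array([ 0.215,  0.977, -0.001, -0.   ]), 'contact_force': array([ 0.684, -0.021, -0.128]), 'moment': array([ 0.023,  0.008, -0.028]), 'finger_force': np.float64(0.0), 'opening': np.float64(1.0)}
```

View pics/top0.png

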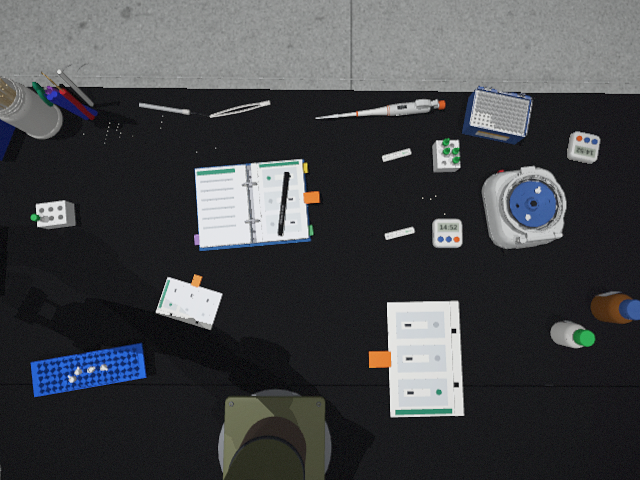

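View pics/scene0.png

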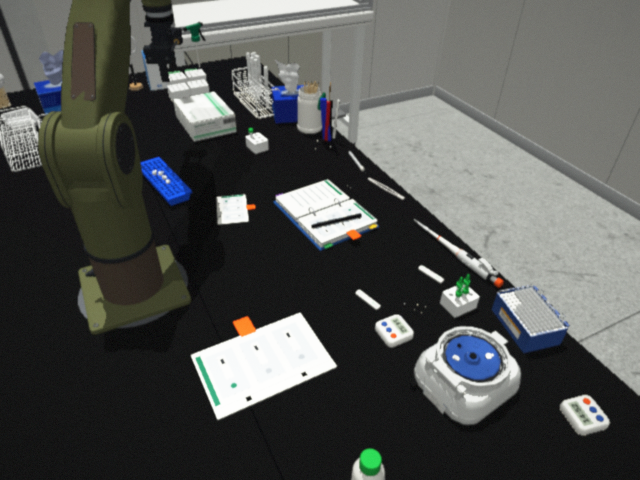

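The orange-tabbed candidates in the top view are the small card's tab (196,281), the ring binder's (312,197) and the large sheet's (380,359). The binder is the middle-sized one, with rings and the marker on it. The cassette candidates are (400,233), next to the timer at (447,233), and (397,155), by the tube rack. The first one is meant. I'll confirm both in one enlarged crop.

Run:
```python
from h import *
im=cv2.imread('pics/top0.png')[140:260,185:475]
cv2.imwrite('pics/crop0.png',cv2.resize(im,(797,330),interpolation=cv2.INTER_CUBIC))
s=dict(np.load('pics/top0.npz'))
for n,u,v,z in [('tab',313,197.5,.02),('ringtop',249,184,.037),('ringbot',254,221.5,.037),('marker a',287,172,.027),('marker b',281,236,.027),('cas',400,233,.004),('timer',447,231,.018),('other',397,155,.004),('bl',201,249,.003),('br',311,240,.003)]:
    print(n,px2w(s,u,v,z).round(4))
```

```text
tab [ 0.5186 -0.0761  0.02  ]
ringtop [0.5427 0.0582 0.037 ]
ringbot [0.4632 0.0459 0.037 ]
marker a [ 0.5719 -0.0203  0.027 ]
marker b [ 0.4344 -0.0098  0.027 ]
cas [ 0.4455 -0.2647  0.004 ]
timer [ 0.4488 -0.3628  0.018 ]
other [ 0.6185 -0.26    0.004 ]
bl [0.4078 0.1633 0.003 ]
br [ 0.4289 -0.0723  0.003 ]
```

View pics/crop0.png

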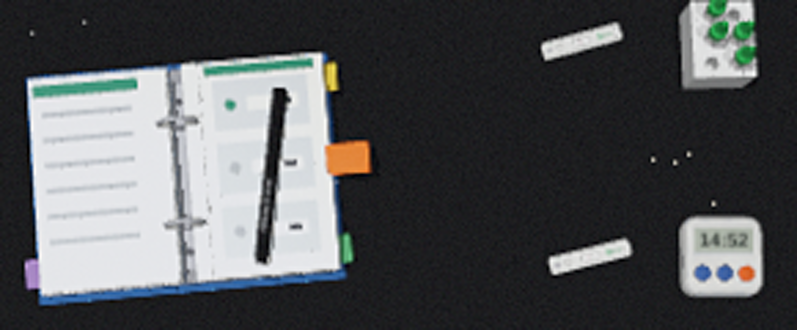

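The crop confirms it: the binder with its rings, marker and orange tab at (348,157), and the cassette at (590,256) beside the timer at (720,256).

```bash
cat >> h.py <<'E'
def plan(p,ang,tilt=0):
    "p TCP target; tool-y at world angle ang (deg, mod 180 nearest), pointing down"
    st=r.get_state(); Rc=R.from_quat(st['eef_rot']); best=None
    for a in (ang,ang+180):
        a=np.radians(a); y=np.array([np.cos(a),np.sin(a),0]); z=np.array([0,0,-1.]); 
        T=R.from_matrix(np.c_[np.cross(y,z),y,z]); v=np.degrees((Rc.inv()*T).as_rotvec())
        if best is None or np.linalg.norm(v)<np.linalg.norm(best): best=v
    print('shift cm',rel(p),'rotvec',best.round(2),'q7',st['q'][6].round(2),'pos',np.round(st['tool_pos'],4))
E
python3 - <<'E'
from h import *
plan([0.503,0.0,0.24],85.6)
E
```

```text
shift cm [-45.65 -41.35  -0.13] rotvec [-9.000e-02 -1.000e-02 -2.039e+01] q7 -0.22 pos [0.262  0.5668 0.238 ]
```

>>> carry_out(
  rows=[
    [[-45.6,-41.4,0],[0,0,-20.4],0.4],
    [[-45.6,-41.4,0],[0,0,-20.4],0.4],
    [[-45.6,-41.4,0],[0,0,-20.4],0.4],
    [[-45.6,-41.4,0],[0,0,-20.4],0.4],
    [[-45.6,-41.4,0],[0,0,-20.4],0.4],
    [[-45.6,-41.4,0],[0,0,-20.4],0.4],
    [[-45.6,-41.4,0],[0,0,-20.4],0.4],
    [[-45.6,-41.4,0],[0,0,-20.4],0.4],
    [[-45.6,-41.4,0],[0,0,-20.4],0.4],
    [[-45.6,-41.4,0],[0,0,-20.4],0.4],
    [[-45.6,-41.4,0],[0,0,-20.4],0.4],
    [[-45.6,-41.4,0],[0,0,-20.4],0.4],
  ],
  newtons=15,
)

```text
clock: 1.3
tool_pos: [0.4966, 0.0129, 0.2386]
eef_rot: [0.038, 0.999, 0.0, -0.0]
contact_force: [0.9, -0.3, -0.1]
opening: 0.595
finger_force: 0.0
```

>>> carry_out(
  rows=[
    [[-0.7,-1.3,0],[0,0,0],0.4],
    [[-0.7,-1.3,0],[0,0,0],0.4],
    [[-0.7,-1.3,0],[0,0,0],0.4],
  ],
)

```text
clock: 1.6
tool_pos: [0.5016, 0.0031, 0.2386]
eef_rot: [0.038, 0.999, 0.001, -0.0]
contact_force: [-0.5, 0.4, 0.1]
opening: 0.601
finger_force: 0.0
```

Run:
```python
from h import *
s=snap('wrist','w1'); print(r.get_state()['tool_pos'],np.round(s['pose'],3),s['fx'],s['cx'],s['cy'])
```

```text
[0.50145773 0.00387845 0.23866943] [[ 0.076 -0.947 -0.313  0.42 ]
 [ 0.997  0.072  0.023  0.009]
 [ 0.001 -0.314  0.949  0.384]
 [ 0.     0.     0.     1.   ]] 384.8533058369222 321.66886640121635 248.2141005982346
```

View pics/w1.png

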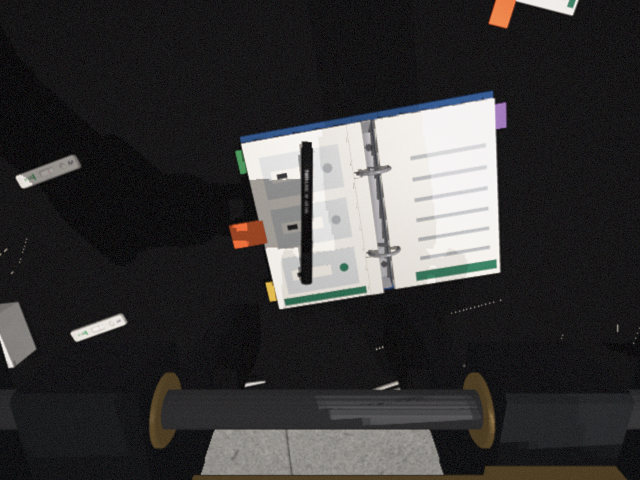

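The wrist view shows the marker from (306,142) to (306,283), the tab centred at (248,235), the rings at (373,171) and (384,252), and the wanted cassette at (48,171).

Run:
```python
from h import *
s=dict(np.load('pics/w1.npz'))
for n,u,v,z in [('mk a',306,142,.027),('mk b',306,283,.027),('tabout',232,237,.0215),('tabin',266,232,.0215),('ring1',374,171,.037),('ring2',384,252,.037),('cov1',493,93,.003),('cov2',241,137,.003),('cas e1',16,180,.004),('cas e2',80,160,.004),('leafc1',279,308,.0215),('pileR',500,272,.019)]:
    print(n,px2w(s,u,v,z).round(4))
plan([0.503,-.015,.08],85.6)
```

```text
mk a [ 0.4366 -0.0056  0.027 ]
mk b [ 0.5733 -0.0177  0.027 ]
tabout [ 0.5212 -0.0863  0.0215]
tabin [ 0.5187 -0.0524  0.0215]
ring1 [0.4656 0.0531 0.037 ]
ring2 [0.5427 0.0601 0.037 ]
cov1 [0.4074 0.1691 0.003 ]
cov2 [ 0.4285 -0.0679  0.003 ]
cas e1 [ 0.4521 -0.2939  0.004 ]
cas e2 [ 0.4379 -0.2259  0.004 ]
leafc1 [ 0.6018 -0.0488  0.0215]
pileR [0.5797 0.1803 0.019 ]
shift cm [-0.31 -1.89 15.86] rotvec [ 0.08 -0.05  0.2 ] q7 1.1 pos [0.5015 0.0039 0.2387]
```

>>> carry_out(
  rows=[
    [[-0.4,-1.65,8],[0,0,0],0.5],
    [[-0.4,-1.65,12],[0,0,0],0.5],
    [[-0.4,-1.65,16],[0,0,0],0.5],
    [[-0.4,-1.65,19],[0,0,0],0.5],
    [[-0.4,-1.65,20.3],[0,0,0],0.5],
    [[-0.4,-1.65,21],[0,0,0],0.5],
    [[-0.4,-1.65,21.4],[0,0,0],0.5],
    [[-0.4,-1.65,21.4],[0,0,0],0.5],
  ],
)

```text
clock: 2.45
tool_pos: [0.5053, -0.0141, 0.0252]
eef_rot: [0.038, 0.999, 0.0, 0.0]
contact_force: [-1.1, 0.1, 0.0]
opening: 0.501
finger_force: 0.0
```

>>> carry_out(
  rows=[
    [[0,0,0.1],[0,0,0],1],
    [[0,0,0.1],[0,0,0],1],
    [[0,0,0.1],[0,0,0],1],
    [[0,0,0.1],[0,0,0],1],
    [[0,0,0.1],[0,0,0],1],
  ],
  newtons=15,
)

```text
clock: 2.95
tool_pos: [0.5052, -0.0153, 0.024]
eef_rot: [0.038, 0.999, 0.0, 0.0]
contact_force: [0.6, -1.0, 3.1]
opening: 0.129
finger_force: 15.0
```

>>> carry_out(
  rows=[
    [[0,0,-3],[0,0,0],1],
    [[0,0,-7],[0,0,0],1],
    [[0.5,3,-10],[0,0,0],1],
    [[1.3,8,-10],[0,0,0],1],
    [[2,13,-10],[0,0,0],1],
    [[2.8,18,-10],[0,0,0],1],
    [[3.5,23,-10],[0,0,0],1],
    [[4.4,28,-10],[0,0,0],1],
    [[5.3,33,-10],[0,0,0],1],
    [[5.8,36.2,-8],[0,0,0],1],
    [[5.8,36.2,-5],[0,0,0],1],
    [[5.8,36.2,-2],[0,0,0],1],
  ],
)

```text
clock: 4.15
tool_pos: [0.4743, 0.3522, 0.043]
eef_rot: [0.037, 0.999, 0.001, 0.0]
contact_force: [0.3, -0.8, -0.5]
opening: 0.128
finger_force: 15.0
```

Run:
```python
from h import *
plan([0.475,.345,.0045],85.6)
```

```text
shift cm [-0.12 -0.72  3.85] rotvec [0.1  0.03 0.17] q7 0.5 pos [0.4743 0.3522 0.043 ]
```

>>> carry_out(
  rows=[
    [[0,0,2],[0,0,0],1],
    [[0,0,3],[0,0,0],1],
    [[0,0,3.4],[0,0,0],1],
    [[0,0,3.7],[0,0,0],1],
    [[0,0,3.9],[0,0,0],1],
    [[0,0,3.9],[0,0,0],1],
  ],
)

```text
clock: 4.75
tool_pos: [0.4753, 0.3503, 0.0053]
eef_rot: [0.038, 0.999, 0.0, 0.0]
contact_force: [-0.4, 0.5, -0.2]
opening: 0.131
finger_force: 15.0
```

>>> carry_out(
  rows=[
    [[0,0,0.1],[0,0,0],1],
    [[0,0,0.2],[0,0,0],1],
    [[0,0,0.2],[0,0,0],1],
  ],
)

```text
clock: 5.05
tool_pos: [0.4749, 0.3501, 0.0029]
eef_rot: [0.038, 0.999, 0.0, 0.0]
contact_force: [-0.1, 0.1, -0.6]
opening: 0.127
finger_force: 15.0
```

>>> carry_out(
  rows=[
    [[0,0,0],[0,0,0],0.8],
    [[0,0,0],[0,0,0],0.7],
    [[0,0,0],[0,0,0],0.6],
    [[0,0,0],[0,0,0],0.5],
    [[0,0,-2],[0,0,0],0.5],
    [[0,0,-6],[0,0,0],0.5],
    [[0,0,-11],[0,0,0],0.5],
    [[0,0,-16],[0,0,0],0.5],
  ],
)

```text
clock: 5.85
tool_pos: [0.4744, 0.3497, 0.1641]
eef_rot: [0.038, 0.999, -0.0, -0.0]
contact_force: [1.2, 0.2, -0.4]
opening: 0.498
finger_force: 0.0
```

Run:
```python
from h import *
# tab grasp: close along leaf x (yaw ~5deg)
plan([0.5195,-.076,.16],5.1)
plan([0.5195,-.076,.16],185.1)
print(r.get_state()['q'].round(2))
```

```text
shift cm [ -7.75 -42.1    0.44] rotvec [-8.000e-02 -1.000e-02  8.051e+01] q7 0.55 pos [0.4744 0.3497 0.1641]
shift cm [ -7.75 -42.1    0.44] rotvec [-8.000e-02 -1.000e-02  8.051e+01] q7 0.55 pos [0.4744 0.3497 0.1641]
[-0.58  0.74 -0.23  1.74  0.25  0.68  0.55]
```

>>> carry_out(
  rows=[
    [[-0.8,-4,0],[0,0,-8.5],0.5],
    [[-1.6,-8,0],[0,0,-17],0.5],
    [[-2.3,-12,0],[0,0,-25.5],0.5],
    [[-3,-16,0],[0,0,-34],0.5],
    [[-3.8,-20,0],[0,0,-42.5],0.5],
    [[-4.5,-24,0],[0,0,-51],0.5],
    [[-5.2,-28,0],[0,0,-59.5],0.5],
    [[-6,-32,0],[0,0,-68],0.5],
    [[-6.7,-36,0],[0,0,-76.5],0.5],
    [[-7.3,-40,0],[0,0,-85],0.5],
    [[-7.8,-42.1,0],[0,0,-93],0.5],
    [[-7.8,-42.1,0],[0,0,-99.5],0.5],
  ],
)

```text
clock: 7.05
tool_pos: [0.5201, -0.081, 0.162]
eef_rot: [0.737, -0.676, 0.001, 0.001]
contact_force: [0.5, -0.3, 0.5]
opening: 0.498
finger_force: 0.0
```

>>> carry_out(
  rows=[
    [[0,0,1],[0,0,0],0.5],
    [[0,0,1],[0,0,0],0.5],
    [[0,0,1],[0,0,0],0.5],
  ],
)

```text
clock: 7.35
tool_pos: [0.52, -0.0748, 0.1524]
eef_rot: [0.738, -0.675, -0.0, 0.0]
contact_force: [-0.3, 0.2, 0.9]
opening: 0.502
finger_force: 0.0
```

Run:
```python
from h import *
s=snap('wrist','w2'); print(r.get_state()['q'].round(2))
plan([0.5195,-.076,.008],185.1)
hs=cv2.cvtColor(s['image'],cv2.COLOR_RGB2HSV)
m=cv2.inRange(hs,(4,150,60),(18,255,255)); n,l,st,c=cv2.connectedComponentsWithStats(m)
for i in range(1,n):
    if st[i,4]>150: 
        p=cv2.boxPoints(cv2.minAreaRect(np.argwhere(l==i)[:,::-1].astype(np.float32)))
        print(st[i],[px2w(s,*q,.0215).round(4)[:2] for q in p], px2w(s,*c[i],.0215))
```

```text
[ 0.51  0.79 -0.77  1.93  0.8   0.76  2.49]
shift cm [ 0.12  0.08 14.46] rotvec [0.02 0.   0.02] q7 2.49 pos [ 0.5203 -0.0747  0.1526]
[ 305  219   34   43 1406] [array([ 0.5332, -0.0864]), array([ 0.5089, -0.0886]), array([ 0.5056, -0.0557]), array([ 0.5307, -0.0535])] [ 0.51960392 -0.07175494  0.0215    ]
```

View pics/w2.png

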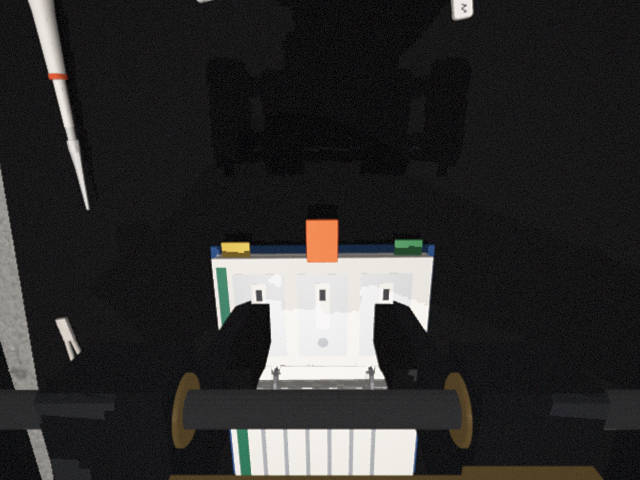

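The wrist view shows the tab at (322,241) straight below the gripper. Joint 7 is near its limit, so I'll turn the gripper half round first.

>>> carry_out(
  rows=[
    [[0,0,0],[0,0,8.5],0.5],
    [[0,0,0],[0,0,17],0.5],
    [[0,0,0],[0,0,25.5],0.5],
    [[0,0,0],[0,0,34],0.5],
    [[0,0,0],[0,0,42.5],0.5],
    [[0,0,0],[0,0,51],0.5],
    [[0,0,0],[0,0,59.5],0.5],
    [[0,0,0],[0,0,68],0.5],
    [[0,0,0],[0,0,76.5],0.5],
    [[0,0,0],[0,0,85],0.5],
    [[0,0,0],[0,0,90],0.5],
  ],
)

```text
clock: 8.5
tool_pos: [0.5207, -0.0746, 0.1531]
eef_rot: [-0.042, 0.999, -0.0, 0.0]
contact_force: [-0.3, 0.3, 0.6]
opening: 0.5
finger_force: 0.0
```

>>> carry_out(
  rows=[
    [[0,0,0],[0,0,8.5],0.5],
    [[0,0,0],[0,0,17],0.5],
    [[0,0,0],[0,0,25.5],0.5],
    [[0,0,0],[0,0,34],0.5],
    [[0,0,0],[0,0,42.5],0.5],
    [[0,0,0],[0,0,51],0.5],
    [[0,0,0],[0,0,59.5],0.5],
    [[0,0,0],[0,0,68],0.5],
    [[0,0,0],[0,0,76.5],0.5],
    [[0,0,0],[0,0,85],0.5],
    [[0,0,0],[0,0,90],0.5],
    [[0,0,0],[0,0,90],0.5],
  ],
)

```text
clock: 9.7
tool_pos: [0.5207, -0.0745, 0.153]
eef_rot: [0.675, 0.738, 0.0, 0.0]
contact_force: [0.9, -1.5, 0.3]
opening: 0.499
finger_force: 0.0
```

Run:
```python
from h import *
print(r.get_state()['q'].round(2))
plan([0.5197,-.0757,.008],185.1)
```

```text
[ 0.    0.69  0.09  1.95 -0.12  0.5   0.26]
shift cm [-0.11 -0.12 14.5 ] rotvec [0.04 0.   0.05] q7 0.26 pos [ 0.5207 -0.0745  0.153 ]
```

>>> carry_out(
  rows=[
    [[-0.1,-0.1,5],[0,0,0],0.5],
    [[-0.1,-0.1,9],[0,0,0],0.5],
    [[-0.1,-0.1,12],[0,0,0],0.5],
    [[-0.1,-0.1,13.5],[0,0,0],0.5],
    [[-0.1,-0.1,14.2],[0,0,0],0.5],
    [[-0.1,-0.1,14.5],[0,0,0],0.5],
    [[-0.1,-0.1,14.5],[0,0,0],0.55],
    [[-0.1,-0.1,14.5],[0,0,0],0.6],
    [[-0.1,-0.1,14.5],[0,0,0],0.65],
    [[-0.1,-0.1,14.5],[0,0,0],0.7],
  ],
)

```text
clock: 10.7
tool_pos: [0.5199, -0.0768, 0.0084]
eef_rot: [0.675, 0.738, 0.0, 0.001]
contact_force: [0.3, -0.2, 0.3]
opening: 0.304
finger_force: 0.0
```

>>> carry_out(
  rows=[
    [[0,0,0],[0,0,0],0.9],
    [[0,0,0],[0,0,0],0.9],
    [[0,0,0],[0,0,0],0.9],
  ],
  newtons=12,
)

```text
clock: 11.0
tool_pos: [0.5198, -0.0768, 0.0079]
eef_rot: [0.675, 0.738, 0.0, 0.0]
contact_force: [1.2, -0.3, 2.0]
opening: 0.271
finger_force: 12.0
```

>>> carry_out(
  rows=[
    [[0.05,0,-1.18],[0,0,0],0.9],
    [[0.21,0,-2.34],[0,0,0],0.9],
    [[0.46,0,-3.49],[0,0,0],0.9],
    [[0.81,0,-4.62],[0,0,0],0.9],
    [[1.26,0,-5.71],[0,0,0],0.9],
    [[1.81,0,-6.75],[0,0,0],0.9],
    [[1.81,0,-6.75],[0,0,0],0.9],
  ],
)

```text
clock: 11.7
tool_pos: [0.5186, -0.0573, 0.0767]
eef_rot: [0.674, 0.738, 0.001, 0.001]
contact_force: [-0.4, 0.8, -1.0]
opening: 0.271
finger_force: 12.0
```

>>> carry_out(
  rows=[
    [[0.77,0,-1.19],[0,0,0],0.9],
    [[1.66,0,-2.28],[0,0,0],0.9],
    [[2.66,0,-3.28],[0,0,0],0.9],
    [[3.76,0,-4.17],[0,0,0],0.9],
    [[4.94,0,-4.94],[0,0,0],0.9],
    [[6.2,0,-5.58],[0,0,0],0.9],
    [[7.52,0,-6.09],[0,0,0],0.9],
    [[8.88,0,-6.45],[0,0,0],0.9],
    [[10.28,0,-6.68],[0,0,0],0.9],
    [[10.28,0,-6.68],[0,0,0],0.9],
  ],
)

```text
clock: 12.7
tool_pos: [0.5085, 0.0467, 0.1423]
eef_rot: [0.673, 0.739, 0.001, -0.0]
contact_force: [0.5, -0.6, -0.5]
opening: 0.269
finger_force: 12.0
```

Run:
```python
from h import *
snap('scene','s2'); im=cv2.imread('pics/s2.png')[130:280,220:420]; cv2.imwrite('pics/s2c.png',cv2.resize(im,(800,600),interpolation=cv2.INTER_CUBIC)); print(r.get_state()['q'].round(2))
```

```text
[-0.25  0.7   0.12  2.01 -0.18  0.44  0.1 ]
```

View pics/s2c.png

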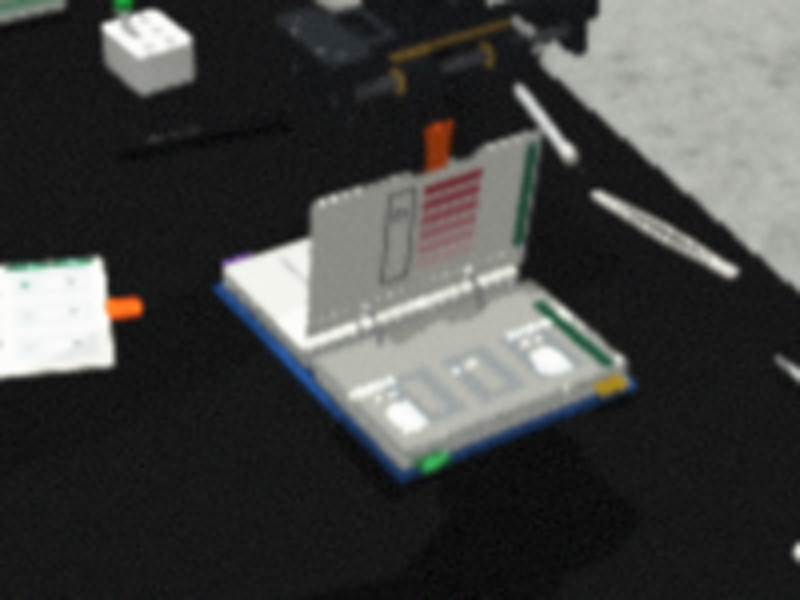

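The leaf stands upright in the grip. Its outline shows, with the small circle at the tab end (near 400,210 in the crop), and the marker lies flat on the bench.

>>> carry_out(
  rows=[
    [[1.41,0,-0.07],[0,0,0],0.9],
    [[2.82,0,0],[0,0,0],0.9],
    [[4.22,0,0.22],[0,0,0],0.9],
    [[5.58,0,0.59],[0,0,0],0.9],
    [[6.9,0,1.09],[0,0,0],0.9],
    [[8.16,0,1.73],[0,0,0],0.9],
    [[9.35,0,2.5],[0,0,0],0.9],
    [[10.44,0,3.39],[0,0,0],0.9],
    [[11.44,0,4.39],[0,0,0],0.9],
    [[12.33,0,5.49],[0,0,0],0.9],
    [[13.1,0,6.68],[0,0,0],0.9],
    [[13.1,0,6.68],[0,0,0],0.9],
  ],
)

```text
clock: 13.95
tool_pos: [0.4962, 0.1753, 0.0734]
eef_rot: [0.674, 0.738, -0.001, -0.001]
contact_force: [-1.0, -0.3, 1.1]
opening: 0.271
finger_force: 12.0
```

>>> carry_out(
  rows=[
    [[0.64,0,1.26],[0,0,0],0.9],
    [[1.15,0,2.58],[0,0,0],0.9],
    [[1.51,0,3.94],[0,0,0],0.9],
    [[1.74,0,5.34],[0,0,0],0.9],
    [[1.8,0,6.3],[0,0,0],0.9],
    [[1.81,0,6.6],[0,0,0],0.9],
    [[1.81,0,6.6],[0,0,0],0.9],
  ],
)

```text
clock: 14.65
tool_pos: [0.4952, 0.192, 0.0088]
eef_rot: [0.675, 0.738, -0.0, -0.0]
contact_force: [-0.6, -1.4, 3.6]
opening: 0.268
finger_force: 12.0
```

>>> carry_out(
  rows=[
    [[0,0,0],[0,0,0],0.65],
    [[0,0,0],[0,0,0],0.55],
    [[0,0,0],[0,0,0],0.5],
    [[0,0,-1],[0,0,0],0.5],
    [[0,0,-3],[0,0,0],0.5],
    [[0,0,-7],[0,0,0],0.5],
    [[0,0,-12],[0,0,0],0.5],
    [[-4,0,-16],[0,0,0],0.5],
    [[-9,0,-18],[0,0,0],0.5],
    [[-14,0,-18],[0,0,0],0.5],
    [[-14,0,-18],[0,0,0],0.5],
  ],
)

```text
clock: 15.75
tool_pos: [0.5085, 0.0453, 0.1914]
eef_rot: [0.679, 0.735, -0.0, 0.002]
contact_force: [-0.7, 0.1, 0.4]
opening: 0.502
finger_force: 0.0
```

Run:
```python
from h import *
s=snap('wrist','w3'); snap('top','t3'); print(r.get_state()['tool_pos'],s['pose'][:3,3])
```

```text
[0.50798032 0.05030417 0.19009914] [0.50120193 0.12767979 0.33685363]
```

View pics/w3.png

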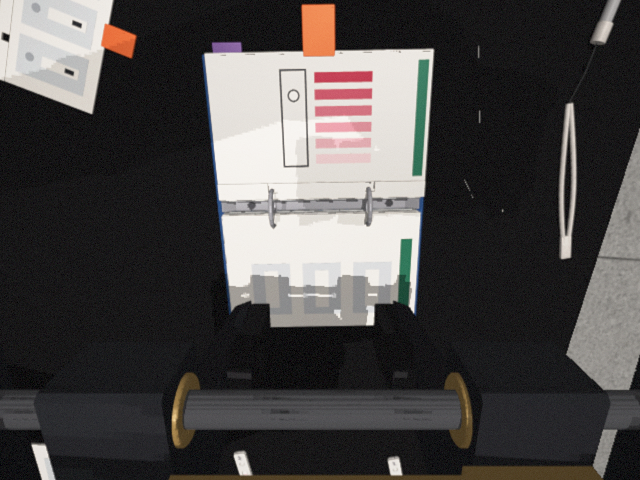

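The leaf lies flat on the left pile with its scale up. The outline corners are about (280,70), (305,69), (308,165) and (284,167), with the circle at (293,96) towards the tab. Next is the cassette.

>>> carry_out(
  rows=[
    [[-4.5,-1.2,0],[0,0,-1],0.5],
    [[-9,-2.4,0],[0,0,-2],0.5],
    [[-13.5,-3.6,0],[0,0,-3],0.5],
    [[-18,-4.8,0],[0,0,-4],0.5],
    [[-22.5,-6,0],[0,0,-5],0.5],
    [[-27,-7.3,0],[0,0,-6],0.5],
    [[-31.5,-8.5,0],[0,0,-6.7],0.5],
    [[-35.3,-9.5,0],[0,0,-6.7],0.5],
    [[-35.3,-9.5,0],[0,0,-6.7],0.5],
    [[-35.3,-9.5,0],[0,0,-6.7],0.5],
  ],
)

```text
clock: 16.85
tool_pos: [0.4454, -0.3059, 0.1888]
eef_rot: [0.63, 0.776, 0.001, -0.001]
contact_force: [0.7, 1.1, -0.4]
opening: 0.505
finger_force: 0.0
```

Run:
```python
from h import *
w=dict(np.load('pics/w3.npz')); z=.0214
print('outl',[px2w(w,*q,z)[:2].round(4) for q in [(280,70),(305.5,69),(308,166),(284,167)]],'circ',px2w(w,293.5,96,z)[:2].round(4))
s=snap('wrist','w4'); print(r.get_state()['q'].round(2),r.get_state()['tool_pos'],s['pose'][:3,3])
u,v=w2px(s,[.445,-.26,.004]); print(u,v)
u,v=int(u),int(v); im=s['image'][max(0,v-75):v+75,max(0,u-100):u+100,::-1]; print(max(0,u-100),max(0,v-75),im.shape)
cv2.imwrite('pics/w4c.png',cv2.resize(im,None,fx=4,fy=4,interpolation=cv2.INTER_CUBIC))
```

```text
outl [array([0.4687, 0.1601]), array([0.4877, 0.1623]), array([0.4943, 0.0912]), array([0.4751, 0.0889])] circ [0.4798 0.1428]
[ 0.49  0.65  0.04  1.88 -0.05  0.61  0.77] [ 0.44580468 -0.30474959  0.18880457] [ 0.42822715 -0.2258838   0.3346895 ]
332.3165905430959 167.3450565712053
232 92 (150, 200, 3)
```

View pics/w4c.png

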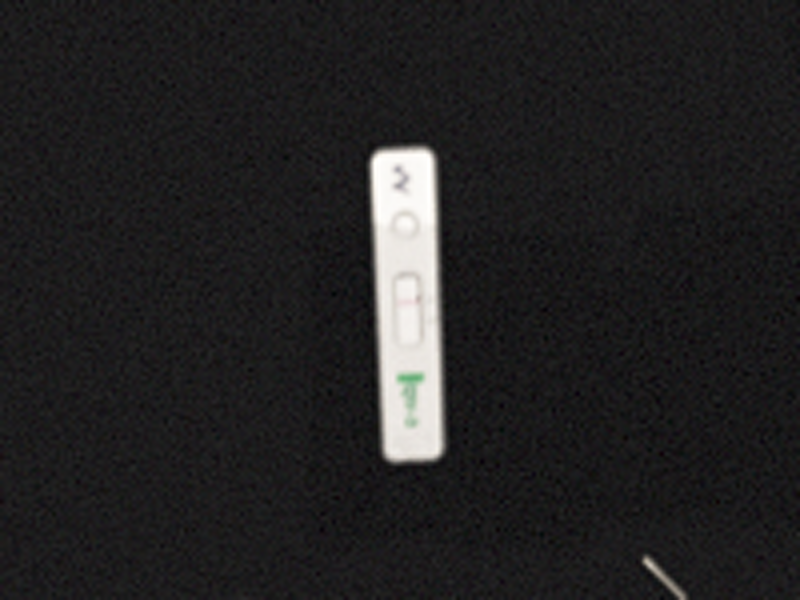

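The cassette's sample well is at (404,224) in the crop, at the +y end. The printed circle is at the +y end too, so no half turn is needed.

Run:
```python
from h import *
s=dict(np.load('pics/w4.npz'))
C=np.array([px2w(s,232+u/4-.4,92+v/4-.4,.004)[:2] for u,v in [(371,148),(435,148),(444,461),(383,462)]])
c=C.mean(0); d=(C[0]+C[1]-C[2]-C[3])/2; a=np.degrees(np.arctan2(d[1],d[0])); print(c,np.linalg.norm(d),a, 'well',px2w(s,232+404/4,92+224/4,.004))
plan([*c,.05],a-90); plan([*c,.0015],a-90)
```

```text
[ 0.44644762 -0.26112217] 0.06547282494180696 104.3206321600007 well [ 0.44217285 -0.24437598  0.004     ]
shift cm [ 4.22  0.96 13.89] rotvec [ 0.03 -0.13 -2.34] q7 0.77 pos [ 0.4458 -0.3047  0.1888]
shift cm [ 4.21  0.96 18.74] rotvec [ 0.03 -0.13 -2.34] q7 0.77 pos [ 0.4458 -0.3047  0.1888]
```

>>> carry_out(
  rows=[
    [[4.2,0.95,4],[0,0,-2.3],0.6],
    [[4.2,0.95,8],[0,0,-2.3],0.6],
    [[4.2,0.95,12],[0,0,-2.3],0.6],
    [[4.2,0.95,15],[0,0,-2.3],0.6],
    [[4.2,0.95,16],[0,0,-2.3],0.6],
    [[4.2,0.95,16],[0,0,-2.3],0.6],
  ],
)

```text
clock: 17.5
tool_pos: [0.4456, -0.2619, 0.0283]
eef_rot: [0.614, 0.789, 0.0, -0.001]
contact_force: [0.6, -0.1, -0.2]
opening: 0.402
finger_force: 0.0
```

Run:
```python
from h import *
plan([.4464,-.2611,.0015],14.3)
```

```text
shift cm [0.05 0.1  2.68] rotvec [-0.07 -0.16 -0.02] q7 0.74 pos [ 0.4456 -0.2619  0.0283]
```

>>> carry_out(
  rows=[
    [[0.05,0.1,1.5],[0,0,0],0.6],
    [[0.05,0.1,2.2],[0,0,0],0.6],
    [[0.05,0.1,2.5],[0,0,0],0.6],
    [[0.05,0.1,2.65],[0,0,0],0.65],
    [[0.05,0.1,2.65],[0,0,0],0.7],
    [[0.05,0.1,2.65],[0,0,0],0.75],
    [[0.05,0.1,2.65],[0,0,0],0.8],
    [[0.05,0.1,2.65],[0,0,0],1],
    [[0.05,0.1,2.65],[0,0,0],1],
    [[0.05,0.1,2.65],[0,0,0],1],
  ],
  newtons=10,
)

```text
clock: 18.5
tool_pos: [0.4464, -0.2636, 0.0029]
eef_rot: [0.615, 0.789, 0.0, 0.0]
contact_force: [-0.2, -0.6, 3.0]
opening: 0.141
finger_force: 10.0
```

Run:
```python
from h import *
plan([.4815,.1256,.06],5.2);
```

```text
shift cm [36.89 12.89 -5.72] rotvec [0.02 0.01 8.9 ] q7 0.74 pos [ 0.4464 -0.2636  0.0029]
```

>>> carry_out(
  rows=[
    [[0,0,-2],[0,0,0],1],
    [[0,0,-6],[0,0,0],1],
    [[2,0.7,-9],[0,0,0],1],
    [[6,2.1,-9],[0,0,1],1],
    [[10.5,3.7,-9],[0,0,2],1],
    [[15,5.3,-9],[0,0,3],1],
    [[19.5,6.9,-9],[0,0,4.5],1],
    [[24,8.5,-9],[0,0,6],1],
    [[28.5,10,-9],[0,0,7.5],1],
    [[33,11.6,-9],[0,0,8.9],1],
    [[36.8,12.9,-9],[0,0,8.9],1],
    [[36.8,12.9,-9],[0,0,8.9],1],
  ],
)

```text
clock: 19.7
tool_pos: [0.4816, 0.1331, 0.0924]
eef_rot: [0.67, 0.742, 0.002, -0.001]
contact_force: [-0.6, 0.9, -0.1]
opening: 0.143
finger_force: 10.0
```

>>> carry_out(
  rows=[
    [[0,0,2],[0,0,0],1],
    [[0,0,4],[0,0,0],1],
    [[0,0,4],[0,0,0],1],
    [[0,0,4],[0,0,0],1],
  ],
)

```text
clock: 20.1
tool_pos: [0.4814, 0.124, 0.0528]
eef_rot: [0.675, 0.738, -0.0, -0.0]
contact_force: [0.7, -0.3, -1.1]
opening: 0.144
finger_force: 10.0
```

Run:
```python
from h import *
s=snap('wrist','w5'); print(np.mean([r.get_state()['tool_pos'] for _ in range(3)],0))
plan([.4815,.1256,.0225],5.2); print(w2px(s,[.4815,.1256,.0214]), r.get_state()['opening'])
```

```text
[0.48183638 0.12420878 0.05320335]
shift cm [ 0.14 -0.02  3.07] rotvec [ 0.01  0.01 -0.05] q7 0.15 pos [0.4818 0.1242 0.0532]
(np.float64(322.6489660890538), np.float64(289.6211044761011)) 0.14699384386954098
```

View pics/w5.png

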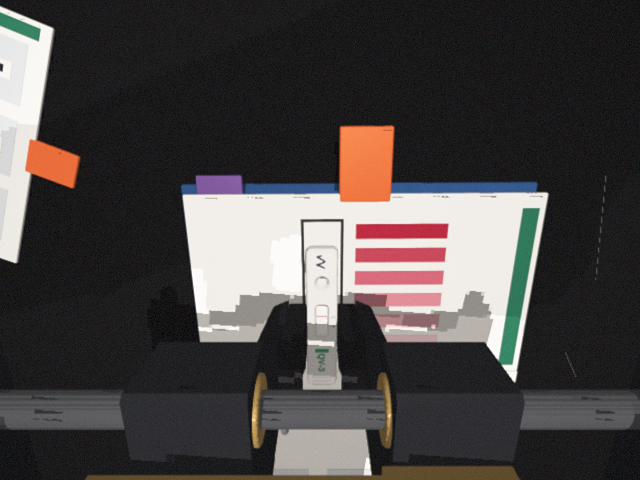

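The cassette is held with its well at (322,283). The outline's far end runs from (302,220) to (343,219).

Run:
```python
from h import *
s=dict(np.load('pics/w5.npz')); f=lambda u,v,z:px2w(s,u,v,z)[:2].round(4)
for z in (.0535,.0555): print('end',f(322.5,246,z),'well',f(322,283,z),'lowend',f(322,384,z))
print('outline end',f(302.5,220,.0214),f(342.5,219.5,.0214),'mid',f(322.5,219.7,.0214))
print(.4815-.0355*.0906,.1256+.0355*.996)
```

```text
end [0.4783 0.1589] well [0.4796 0.1431] lowend [0.484 0.094]
end [0.4783 0.1596] well [0.4795 0.1439] lowend [0.4838 0.0955]
outline end [0.4688 0.1606] [0.4876 0.1625] mid [0.4782 0.1616]
0.4782837 0.160958
```

>>> carry_out(
  rows=[
    [[0,0,1.5],[0,0,0],1],
    [[0,0,2.3],[0,0,0],1],
    [[0,0,2.6],[0,0,0],1],
    [[0,0,2.8],[0,0,0],1],
    [[0,0,2.9],[0,0,0],1],
    [[0,0,2.9],[0,0,0],1],
  ],
)

```text
clock: 20.75
tool_pos: [0.4818, 0.1248, 0.0243]
eef_rot: [0.674, 0.738, 0.0, 0.0]
contact_force: [-0.1, -0.6, 2.0]
opening: 0.146
finger_force: 10.0
```

>>> carry_out(
  rows=[
    [[0,0,0.08],[0,0,0],1],
    [[0,0,0.08],[0,0,0],1],
  ],
)

```text
clock: 20.95
tool_pos: [0.4818, 0.1248, 0.0238]
eef_rot: [0.674, 0.738, 0.0, 0.0]
contact_force: [-0.6, -0.1, 7.7]
opening: 0.147
finger_force: 10.0
```

>>> carry_out(
  rows=[
    [[0,0,0],[0,0,0],0.83],
    [[0,0,0],[0,0,0],0.8],
    [[0,0,0],[0,0,0],0.75],
    [[0,0,0],[0,0,0],0.65],
    [[0,0,0],[0,0,0],0.6],
    [[0,0,-1],[0,0,0],0.6],
    [[0,0,-3],[0,0,0],0.6],
    [[0,0,-7],[0,0,0],0.6],
    [[0,0,-12],[0,0,0],0.6],
    [[-4,0,-16],[0,0,0],0.6],
    [[-8,0,-18],[0,0,0],0.6],
    [[-8,0,-18],[0,0,0],0.6],
  ],
)

```text
clock: 22.15
tool_pos: [0.4911, 0.0386, 0.2071]
eef_rot: [0.678, 0.735, 0.002, 0.004]
contact_force: [0.6, 0.5, -0.2]
opening: 0.401
finger_force: 0.0
```

Run:
```python
from h import *
s=snap('wrist','w6'); t=snap('top','t6')
u,v=map(int,w2px(s,[.4815,.1256,.0214])); print(u,v)
a=s['image'][max(0,v-75):max(0,v-75)+150,u-66:u+67,::-1]; b=t['image'][140:265,185:335,::-1]
a=cv2.resize(a,(400,450),interpolation=cv2.INTER_CUBIC); b=cv2.resize(b,(400,333)); b=np.vstack([b,np.zeros((117,400,3),np.uint8)])
cv2.imwrite('pics/c6.png',np.hstack([a,b])); print(u-66,max(0,v-75))
```

```text
316 112
250 37
```

View pics/c6.png

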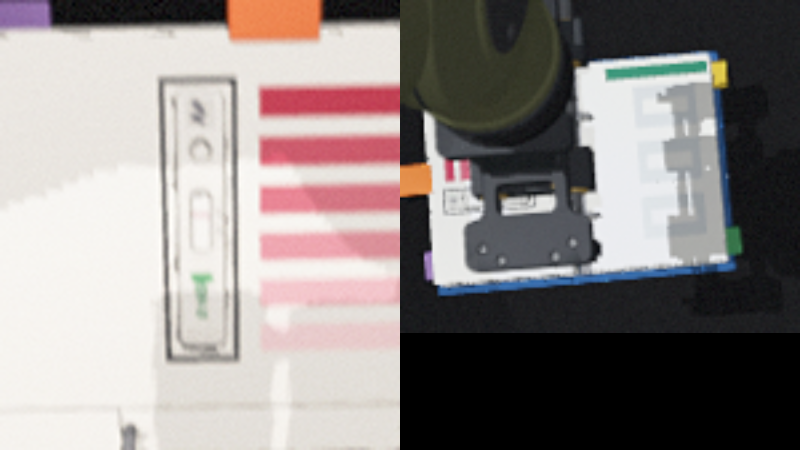

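The cassette lies face up inside the outline with its well at the circle end, clear of all four lines. The leaf is flat.

>>> carry_out(
  rows=[
    [[0,0,-1],[0,0,0],0.6],
    [[0,0,-1],[0,0,0],0.6],
    [[0,0,-1],[0,0,0],0.6],
  ],
)

```text
clock: 22.55
tool_pos: [0.4887, 0.0464, 0.2126]
eef_rot: [0.673, 0.739, -0.0, -0.0]
contact_force: [0.0, -0.6, 0.7]
opening: 0.395
finger_force: 0.0
```

```bash
python3 -c "
from plant import r
print(r.finish_job())"
```

```text
the job is handed in; nothing more can be done
None
```

The job is handed in at about 22.6 s: the marker lies flat on the bench, the top leaf is turned onto the left-hand pile with its scale up, and the timer-side cassette lies face up in the outline with its well at the circle; I moved nothing else, and the hand-in call gave no verdict.

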